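# Index a slotted hub and gauge its marked slot

### The job

Turn the indexing table by its black upright handle until the hub's yellow-marked slot clicks in under the slot of the guide arm. Then take the green go gauge out of the wooden stand and lower its blade through the guide into the hub without forcing or dropping it, until its collar sits flat on the arm; let go and leave it standing there. Leave the red gauge in the stand and the other things on the bench where they are.

Things in the scene. Friction and masses are not known exactly. Their poses are not given: they have to be found in the camera images.
- fixture: grey cast gauging fixture, fixed; base 200 x 190 x 18 mm. Origin: on the bench, on the axis of its indexing table; x points from there to the column, z up. Column (80 mm high) at x = 80 to 122 mm; from it a flat steel guide arm (106 x 46 mm, z = 66 to 80 mm) reaches over the hub to x = 8 mm. Spring plunger (detent) at y = +95 mm, 40 mm high
- table (a joint): angle of the indexing table, rad, positive anticlockwise from above. 0: yellow slot exactly under the guide slot, handle pointing away from the column. Spring detents every 30 degrees pull it in from 10 degrees away. Starts at -0.4 to -1.7: turn it anticlockwise (about 5 N at the handle). It is a dark scalloped plate, radius 72 mm, top z = 34 mm, carrying the hub
- handle (a point): point in the table's upright black handle, 20 mm below its top; straight across the axis from the yellow slot, 60 mm from the table's axis. The handle is round, 15 to 19 mm thick, and stands from z = 46 to 118 mm; this point is at z = 98 mm
- guide_mouth (a point): centre of the guide slot at the top face of the guide arm (z = 80 mm), 33 mm from the table's axis; frame as the fixture. The slot is 26.5 mm long along x and 8 mm wide along y, goes right through the 14 mm arm, and has a 3 mm chamfer round its mouth
- go_gauge: flat slot gauge, green grip, upright in the stand, 0.13 kg. Origin: middle of the collar's underside; z up along the grip, x along the blade's width. Below it the steel blade, 24 (x) x 6 (y) mm, 34 mm long, last 7 mm tapered; above it the collar, 38 x 22 x 6 mm, and the grip, 28 (x) x 14 (y) mm, from z = 6 to 62 mm. Seated when the collar lies on the guide arm, blade in the slot, either way round
- nogo_gauge: the same with red grip and a 9 mm thick blade, which does not fit; stays in the stand
- gauge_stand: wooden block 150 (x) x 56 (y) x 46 mm, fixed. Origin: centre of its underside. It has two slots, at x = +34 and -34 mm, 27 mm along x and 11 mm along y, in which the gauges stand with their collars on its top (z = 46 mm); which gauge is in which slot varies
- caliper: steel vernier caliper 225 mm long lying on the bench behind the fixture; bystander
- oil_bottle: beige oil bottle with red spout, 143 mm tall, standing behind the stand; origin under its centre; bystander
- marker: black and blue marker 130 mm long lying on the blue mat; bystander
- chuck_key_a: steel chuck key 68 x 76 mm lying on the blue mat at the right; bystander
- yellow_slot (a point): middle of the slot with yellow paint dots, 33 mm from the table's axis, at the top face (z = 62 mm) of the aluminium hub, which turns with the table. Hub radius 42 mm, centre screw to z = 72 mm; four radial slots, 8.4 mm wide and 18 mm deep
There are look-alikes about, which are no part of the job. Of the things shaped like the gauge_stand, the wooden one is meant.

How it is judged:
By the outcome, as a careful person would: the job done as asked, in the order asked, and still so for the second after the job is handed in, with the robot touching nothing.
It also fails if it takes over 61 s, if anything falls off the work surface, if the arm or the gripper's body presses on something with over 40 N, if the wrist force passes 120 N, or if a joint passes its speed limit or range.

### The arm

A 6-joint arm with a two-finger parallel gripper is mounted at the origin on a cart in front of the work surface, level with it; the furniture and walls round the work are solid. World frame = base frame: x ahead of the robot, y to its left, z up, the work surface at z = 0. Lengths are in m, angles in rad, forces in N, time in s.
With the tool pointing down it reaches from about 0.35 to 0.975 m from the base axis. Payload 4.9 kg.
Tool frame: the origin (TCP) lies on the centre line of the jaws, within the pads' length; the fingertips stand 14 mm ahead of it and the grasp point (between the pads) lies 5 mm behind it; z points along the fingers, x is the direction in which the jaws open and shut, and the axes are right-handed (so a half turn about z gives the same grasp; the last joint's range is limited). The gripper opens to 85 mm and grips with 20 to 120 N. Pads are 22 mm wide; open, the fingers measure 114 mm over their backs; the gripper's body (76 mm by 85 mm) begins 54 mm behind the grasp point. The pads swing forward as they close: fully open they stand 13 mm farther back than shut.
Start: joints at [-1.441, 0.053, 1.613, -0, 1.476, -0.119], TCP at [0.154, -0.606, 0.21] pointing down, gripper open.
Joint ranges: [-3.01, 3.01], [-1.01, 2.22], [0.06, 2.58], [-1.02, 4.17], [0.09, 2.62], [-3.14, 3.14]. Speed limits (rad/s): [2.57, 2.57, 3.14, 3.14, 3.14, 3.14].

### API

Orientations are given as a rotation vector (axis times angle).
In Python, from plant import robot, imaging gives the robot as it stands. The module is installed in compiled form; this text tells all that it offers.
- The arm moves only by the tool move_arm, never from a script. Its argument "increments" is a list of rows, each a list of 4 numbers: the shift along the tool's x, y, z in units of 25 mm (1.0 is 25 mm), then the turn about the tool's z in units of 5 degrees (1.0 is 5 degrees). In form: [[x, y, z, spin], ...]. A call has 1 to 20 rows; each row shifts and turns the commanded pose from where the row before left it, along the tool's axes as they then stand; what a row does not reach is not made up. A row lasts 1/8 s, in which the tool goes at most 62.5 mm and 10.7 degrees, less where a joint would pass 70% of its speed; a pose out of reach is approached as far as the arm can. A call with a number of a shift or a turn outside -1 to 1 is refused whole. A call with a gripper value outside its range is refused whole. "grip" is the closure, from 0 (fully open) to 1 (shut), set as the call begins (left out, the last holds). The fingers move at their own pace and stop on an object; "squeeze" is the grip in N (left out, the last holds). Time passes only in rows, so rows that do not move let the fingers close. It gives the time, the measured TCP pose, the force and the opening at its end, in the units of the state.
- robot.sense(): the state, without advancing time (a new reading comes with each control period).
- imaging.snapshot(name): name is "side" or "top" or "wrist"; returns the picture (384x512x3 uint8, red, green, blue); there is no depth.
- imaging.calibration(name): a dict with "vertical_fov" (degrees; the focal length in pixels is half the picture's height over the tangent of half this angle, whatever the lens; pixels are square), "cx", "cy" (the principal point, pixels), "dist_coeffs" ([k1, k2, p1, p2, k3] as OpenCV has them; the pictures are not rectified), "R" (3x3) and "t" (3): a world point X has camera coordinates R X + t. Camera axes: x right, y down, z forward; pixel columns grow to the right and rows downward; lengths in m; the calibration is good to about 2 mm. A picture is of the moment at which its call begins: read the wrist's pose just before it. calibration takes no time and is no camera call; for the wrist camera it gives the pose at the moment of the call.
- robot.hand_in(): hands the job in, once; it reports no verdict.
The state is a dict: "time": time; "joint_positions": joint angles; "qd": joint speeds; "joint_torque": joint torques, N m; "position": TCP position; "eef_rot": TCP orientation; "contact_force": force on the tool from outside, world axes, zero at the start; "moment": the same for the moment, N m; "finger_gap": finger opening in m.
Only numpy, scipy, OpenCV 4.12 (cv2) and the standard library are available. Lean on these libraries where they do the work, as an engineer would, in place of code of your own. Each camera call takes 0.05 s, during which the arm holds its last target. There are 200 camera calls.

## Working session

There is one attempt and no reset: what is moved stays moved. The work goes in short steps, Python scripts to look and compute and a tool call to move; the robot and the scene stay as the last step left them, time stands still between calls to the robot, and variables do not carry over. Pictures are saved under pics/ and viewed, about 8 in all and at most 12, crops included, and the job is handed in when it is done.

Besides the shell and the picture viewer there is one more tool, called after "Request:" by a JSON object that holds its "op" and its "data", one argument or row to a line. move_arm: Moves the arm, as the interface text tells. Its arguments: {"type":"object","properties":{"increments":{"type":"array","items":{"type":"array","items":{"type":"number"}}},"grip":{"type":"number"},"squeeze":{"type":"number"}},"required":["increments"]}

```bash
mkdir -p pics; cat > h.py <<'E'
import numpy as np, cv2
from plant import robot, imaging
def K(c):
    f=192/np.tan(np.radians(c["vertical_fov"])/2)
    return np.array([[f,0,c["cx"]],[0,f,c["cy"]],[0,0,1.]])
def snap(n,save=None):
    c=imaging.calibration(n); im=imaging.snapshot(n)
    if save: cv2.imwrite("pics/"+save,im[:,:,::-1])
    return im,c
def ray(c,uv):
    p=cv2.undistortPoints(np.array([[uv]],float),K(c),np.array(c["dist_coeffs"],float))[0,0]
    R=np.array(c["R"]);t=np.array(c["t"])
    return -R.T@t, R.T@np.array([p[0],p[1],1])
def onz(c,uv,z):
    o,d=ray(c,uv); return o+d*(z-o[2])/d[2]
def proj(c,X):
    return cv2.projectPoints(np.array(X,float).reshape(-1,1,3),cv2.Rodrigues(np.array(c["R"]))[0],np.array(c["t"],float),K(c),np.array(c["dist_coeffs"],float))[0][:,0]
E
python3 - <<'E'
from h import *
a,c=snap("top","top0.png"); b,d=snap("side","side0.png")
cv2.imwrite("pics/both0.png",cv2.resize(np.hstack([a,b])[:,:,::-1],(800,300)))
for k in (c,d): print(k, )
print(robot.sense())
E
```

```text
{'vertical_fov': 42.65937290056384, 'cx': 260.68223046485303, 'cy': 198.5872395324008, 'dist_coeffs': array([-0.18602612,  0.        ,  0.        ,  0.        ,  0.        ]), 'R': array([[-0.02272402, -0.9997325 , -0.00430579],
       [-0.99625592,  0.02300392, -0.08333647],
       [ 0.08341323,  0.00239593, -0.99651216]]), 't': array([0.21796293, 0.58323361, 1.46078192])}
{'vertical_fov': 43.1453799709329, 'cx': 249.89975219773524, 'cy': 196.8697789634832, 'dist_coeffs': array([0.03129813, 0.        , 0.        , 0.        , 0.        ]), 'R': array([[-9.92123905e-01, -1.25259463e-01, -4.72982916e-04],
       [-8.24037476e-02,  6.55517600e-01, -7.50670566e-01],
       [ 9.43386403e-02, -7.44719238e-01, -6.60676530e-01]]), 't': array([ 0.61856255, -0.03877921,  1.5224529 ])}
{'time': 0.1, 'joint_positions': array([-1.44103108e+00,  5.33118092e-02,  1.61417527e+00, -1.18317957e-05,
        1.47602351e+00, -1.19010262e-01]), 'qd': array([-1.80279209e-03, -4.03354695e-05, -2.68637428e-03, -7.87880073e-04,
        2.29784064e-03,  1.15688511e-03]), 'joint_torque': array([-6.19419043e-04, -3.94904423e+01, -3.71366429e+01, -2.42925917e-04,
        3.88341694e-03, -2.05243276e-05]), 'position': array([ 0.15379597, -0.60514383,  0.20916191]), 'eef_rot': array([-2.47882867e+00,  1.92784527e+00,  2.15380716e-03]), 'contact_force': array([-0.2848794 , -0.08207091,  0.20782649]), 'moment': array([-0.05114736, -0.01078056, -0.00196937]), 'finger_gap': 0.08556010891916249}
```

View pics/top0.png

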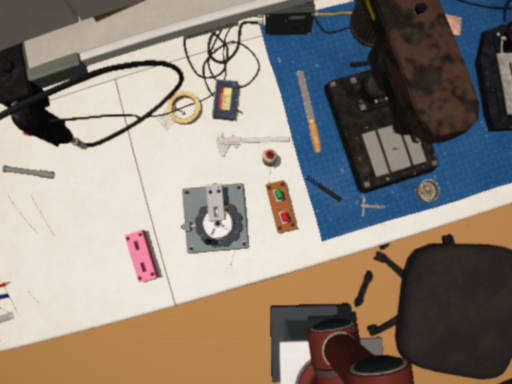

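View pics/side0.png

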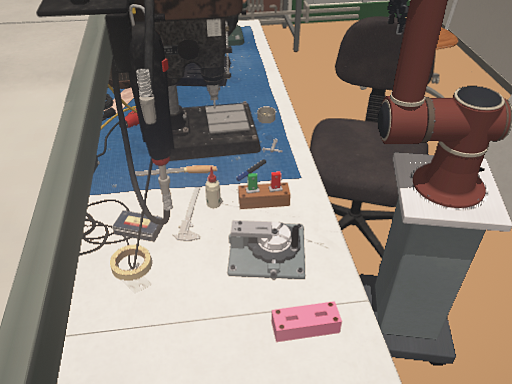

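The top view shows the fixture at (215,218) with its column up-image (world +x) and the wooden stand at (281,206), green gauge (279,194) and red gauge (285,217). The look-alike is the pink stand at (141,256). The red spout (269,156) is the bottle. I choose the wooden stand and the green gauge, and check them in a close crop.

```bash
python3 - <<'E'
from h import *
a=cv2.imread("pics/top0.png"); b=cv2.imread("pics/side0.png")
A=cv2.resize(a[170:265,175:305],None,fx=6,fy=6,interpolation=2)[:, :780]
B=cv2.resize(b[160:285,220:320],None,fx=5,fy=5,interpolation=2)
cv2.imwrite("pics/c1.png",A)
cv2.imwrite("pics/c2.png",B[:600])
c=imaging.calibration("top"); d=imaging.calibration("side")
def masks(im,n):
    h=cv2.cvtColor(im,cv2.COLOR_BGR2HSV)
    for nm,lo,hi in (("green",(45,90,40),(85,255,255)),("red",(0,170,120),(6,255,255)),("yellow",(22,120,120),(35,255,255)),("brown",(5,90,60),(18,220,200))):
        m=cv2.inRange(h,lo,hi); N,L,S,C=cv2.connectedComponentsWithStats(m)
        for i in range(1,N):
            if S[i,4]>3 and 150<C[i,1]<290 and 170<C[i,0]<330: print(n,nm,S[i],C[i].round(1))
masks(a,"top");masks(b,"side")
E
```

```text
top green [276 189   6  10  47] [278.4 193.4]
top red [266 151   7   7  23] [269.  154.2]
top red [282 212   6   9  41] [284.5 216.1]
top brown [265 150   9   9  25] [268.9 153.8]
top brown [266 181  30  52 759] [280.8 206.5]
side green [248 173   9  17 119] [252.2 180.5]
side red [272 172   8  16  82] [275.6 179. ]
side brown [186 167  25   6  80] [199.3 170.6]
side brown [212 167   4   4   9] [213.3 169. ]
side brown [208 178   2   4   4] [208.2 179.5]
side brown [239 183  51  26 959] [264.  196.9]
```

View pics/c1.png

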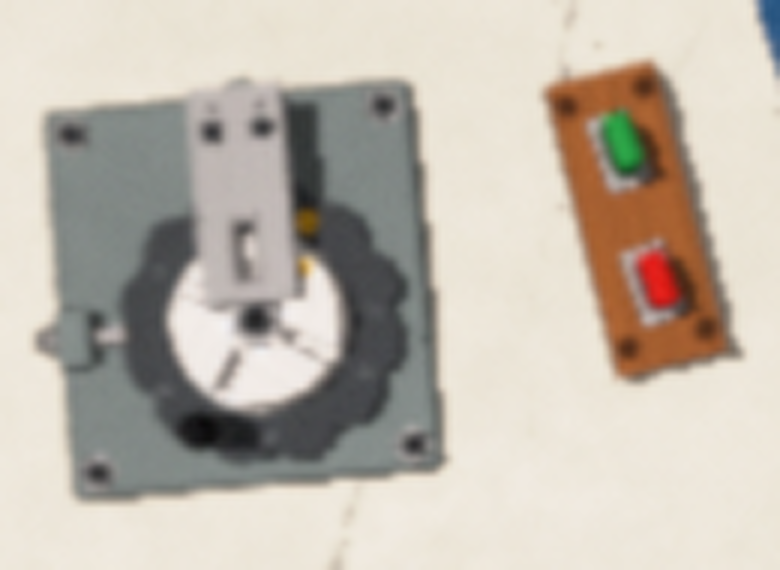

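View pics/c2.png

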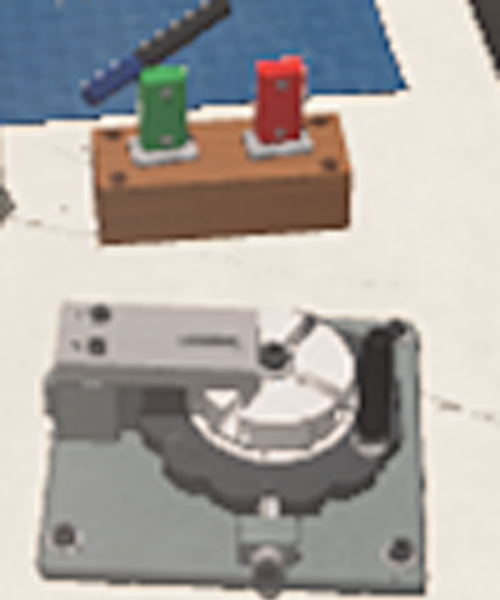

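Top crop: wooden stand with the green gauge's top at about (620,140) and the red at (658,280). The screw is at (255,320), the guide slot at (245,248), the handle top at (200,432), and the yellow dots at (308,220) and (303,268). That puts the handle about -0.5 rad from aligned. The side crop confirms green at the far-x slot and the black upright handle on the right.

```bash
python3 - <<'E'
from h import *
c=imaging.calibration("top"); d=imaging.calibration("side");w=imaging.calibration("wrist")
C=lambda p:(175+(p[0]+.5)/6-.5,170+(p[1]+.5)/6-.5)
q=lambda p,z:onz(c,C(p),z)
co=[q(p,.018) for p in((45,113),(410,82),(440,467),(78,497))]
for x in co: print("corner",x.round(4))
l=(co[0]-co[3]+co[1]-co[2])[:2]; print("yaw deg",np.degrees(np.arctan2(l[1],l[0])),np.linalg.norm(co[0]-co[3]),np.linalg.norm(co[0]-co[1]))
for n,p,z in(("screw",(255,320),.072),("slot",(245,248),.08),("handle",(200,432),.118),("y1",(308,220),.034),("y2",(303,268),.062),("plunger tip",(40,340),.025)): print(n,q(p,z).round(4))
print("green",onz(c,(278.4,193.4),.105).round(4),"red",onz(c,(284.5,216.1),.105).round(4))
st=[q(p,.046) for p in((546,88),(652,62),(725,352),(622,378))]
for x in st: print("stand",x.round(4))
e=(st[1]+st[0]-st[2]-st[3])[:2]; print("stand yaw",np.degrees(np.arctan2(e[1],e[0])),np.mean(st,0))
print("side green top",)
R=np.array(w["R"]); s=robot.sense(); T=cv2.Rodrigues(s["eef_rot"])[0]
print("cam in tool",T.T@(-R.T@w["t"]-s["position"]),"\n",T.T@R.T,w["vertical_fov"],w["cx"],w["cy"],"\nT",T)
E
```

```text
corner [0.6254 0.4441 0.018 ]
corner [0.6367 0.2576 0.018 ]
corner [0.4418 0.2464 0.018 ]
corner [0.4302 0.4296 0.018 ]
yaw deg 3.759598462784665 0.19574227197815106 0.1868794863818847
screw [0.5158 0.3333 0.072 ]
slot [0.5505 0.3369 0.08  ]
handle [0.462 0.356 0.118]
y1 [0.5666 0.3094 0.034 ]
y2 [0.5411 0.3102 0.062 ]
plunger tip [0.5096 0.4467 0.025 ]
green [0.5951 0.1533 0.105 ] red [0.5297 0.1376 0.105 ]
stand [0.6289 0.1889 0.046 ]
stand [0.6407 0.1358 0.046 ]
stand [0.4956 0.1035 0.046 ]
stand [0.484  0.1547 0.046 ]
stand yaw 12.908823657360628 [0.56231886 0.14572227 0.046     ]
side green top
cam in tool [-0.00018001 -0.07440362 -0.16356815] 
 [[ 9.99999547e-01 -8.14102081e-04 -4.93347596e-04]
 [ 9.22524473e-04  9.56611004e-01  2.91366668e-01]
 [ 2.34739529e-04 -2.91366991e-01  9.56611322e-01]] 62.078346440433826 252.38330555903667 193.4619226765204 
T [[ 2.46218200e-01 -9.69214388e-01 -2.59862971e-04]
 [-9.69212550e-01 -2.46218242e-01  1.90028454e-03]
 [-1.90576613e-03 -2.16022186e-04 -9.99998161e-01]]
```

Request:
{"op": "move_arm", "data": {
  "increments": [
    [-1,-0.9,0,0],
    [-1,-0.9,0,0],
    [-1,-0.9,0,0],
    [-1,-0.9,0,0],
    [-1,-0.9,0,0],
    [-1,-0.9,0,0],
    [-1,-0.9,0,0],
    [-1,-0.9,0,0],
    [-1,-0.9,0,0],
    [-1,-0.9,0,0],
    [-1,-0.9,0,0],
    [-1,-0.9,0,0],
    [-1,-0.9,0,0],
    [-1,-0.9,0,0],
    [-1,-0.9,0,0],
    [-1,-0.9,0,0],
    [-1,-0.9,0,0],
    [-1,-0.9,0,0],
    [-1,-0.9,0,0],
    [-1,-0.9,0,0]
  ],
  "grip": 0
}}

```text
time: 2.6
position: [0.467, -0.0092, 0.2098]
eef_rot: [2.48, -1.928, -0.001]
contact_force: [0.9, -0.2, -0.4]
finger_gap: 0.0855
```

Request:
{"op": "move_arm", "data": {
  "increments": [
    [-1,-0.4,0,0],
    [-1,-0.4,0,0],
    [-1,-0.4,0,0],
    [-1,-0.4,0,0],
    [-1,-0.4,0,0],
    [-1,-0.4,0,0],
    [-1,-0.4,0,0],
    [-1,-0.4,0,0],
    [-1,-0.4,0,0],
    [0,0,0,0],
    [0,0,0,0]
  ]
}}

```text
time: 3.98
position: [0.4984, 0.2294, 0.2098]
eef_rot: [2.479, -1.928, -0.0]
contact_force: [-0.5, -0.3, -0.0]
finger_gap: 0.0854
```

```bash
python3 - <<'E'
from h import *
s=robot.sense(); print(s["time"],s["position"],s["joint_positions"].round(3))
im,c=snap("wrist","w0.png"); np.save("w0.npy",{**c},allow_pickle=True)
cv2.imwrite("pics/w0b.png",cv2.resize(im[:,:,::-1],(800,600),interpolation=2))
E
```

```text
3.975 [0.49844267 0.22936549 0.2098227 ] [ 0.296 -0.129  1.79  -0.     1.481  1.618]
```

View pics/w0b.png

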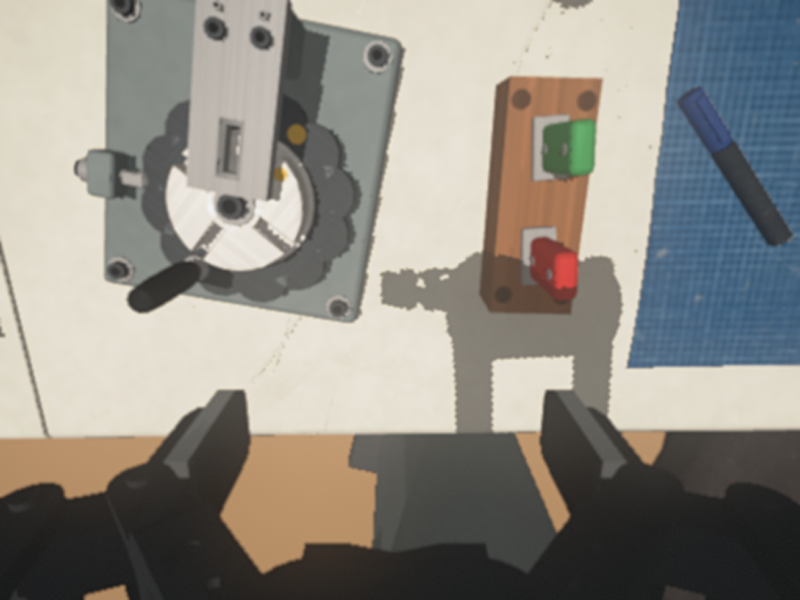

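Wrist view (at 800x600): guide slot at about (231,149), screw (233,206), handle top (148,297), handle base (200,270). The yellow dots are at (297,133) and (281,174), green gauge's top at (582,147), its collar at (550,148).

```bash
cat >> h.py <<'E'
W=lambda p:((p[0]+.5)*.64-.5,(p[1]+.5)*.64-.5)
E
python3 - <<'E'
from h import *
c=np.load("w0.npy",allow_pickle=True).item()
for n,p,z in(("screw",(233,206),.072),("slotc",(231,149),.08),("armTipL",(187,187),.08),("armTipR",(272,199),.08),("handletop",(148,297),.118),("y1",(297,133),.034),("y2",(281,174),.062),("bolt tl",(123,5),.018),("tr",(377,55),.018),("bl",(119,269),.018),("br",(339,306),.018)):
    print(n,onz(c,W(p),z).round(4))
print("collar", [onz(c,W(p),.052).round(4) for p in((534,116),(533,180))])
print("green top corners",[onz(c,W(p),.108).round(4) for p in((571,122),(594,121),(594,173),(572,176))])
print("stand",[onz(c,W(p),.046).round(4) for p in((510,77),(602,79),(572,313),(488,312))])
E
```

```text
screw [0.5161 0.3335 0.072 ]
slotc [0.5486 0.3371 0.08  ]
armTipL [0.5217 0.3583 0.08  ]
armTipR [0.527 0.31  0.08 ]
handletop [0.4658 0.3568 0.118 ]
y1 [0.5654 0.3114 0.034 ]
y2 [0.5404 0.3111 0.062 ]
bolt tl [0.6127 0.4342 0.018 ]
tr [0.6246 0.2733 0.018 ]
bl [0.4409 0.4221 0.018 ]
br [0.4526 0.2609 0.018 ]
collar [array([0.6103, 0.1711, 0.052 ]), array([0.5745, 0.1595, 0.052 ])]
green top corners [array([0.6052, 0.1657, 0.108 ]), array([0.6084, 0.1547, 0.108 ]), array([0.5848, 0.1457, 0.108 ]), array([0.5806, 0.1561, 0.108 ])]
stand [array([0.6283, 0.1909, 0.046 ]), array([0.6407, 0.1369, 0.046 ]), array([0.4964, 0.1028, 0.046 ]), array([0.4829, 0.1592, 0.046 ])]
```

Request:
{"op": "move_arm", "data": {
  "increments": [
    [-0.89,0.02,0,0],
    [-0.89,0.02,0,0],
    [-0.89,0.02,0,0],
    [-0.89,0.02,0,0],
    [-0.89,0.02,0,0],
    [-0.88,0,0,0],
    [0,0,0.3,1],
    [0,0,0.5,1],
    [0,0,0.9,1],
    [0,0,1,1],
    [0,0,1,1],
    [0,0,0.9,0],
    [0,0,0,0],
    [0,0,0,0]
  ]
}}

```text
time: 5.78
position: [0.4641, 0.3587, 0.0964]
eef_rot: [-2.003, 2.419, -0.0]
contact_force: [0.8, 0.3, 0.7]
finger_gap: 0.0855
```

Request:
{"op": "move_arm", "data": {
  "increments": [
    [0,0,0,0],
    [0,0,0,0],
    [0,0,0,0],
    [0,0,0,0],
    [0,0,0,0],
    [0,0,0,0],
    [0,0,0,0],
    [0,0,0,0]
  ],
  "grip": 1,
  "squeeze": 20
}}

```text
time: 6.78
position: [0.4642, 0.3591, 0.0964]
eef_rot: [-2.002, 2.418, 0.0]
contact_force: [-0.2, 2.8, 4.6]
finger_gap: -0.0002
```

```bash
python3 - <<'E'
from h import *
s=robot.sense(); print(s["contact_force"],s["position"])
im,c=snap("wrist"); b,_=snap("side")
o=np.hstack([cv2.resize(im,(512,384)),cv2.resize(b[180:300,210:310],(288,346))[:384] if 0 else np.pad(cv2.resize(b[200:290,240:315],(288,346)),((0,38),(0,0),(0,0)))])
cv2.imwrite("pics/g1.png",o[:,:,::-1])
E
```

```text
[-0.17379844  2.77133266  4.55163142] [0.46421277 0.35913609 0.09639105]
```

View pics/g1.png

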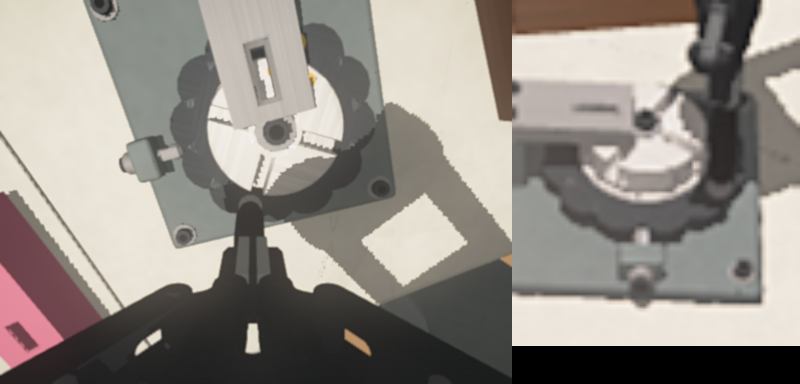

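```bash
python3 - <<'E'
from h import *
c=imaging.calibration("wrist")
for n,p,z in(("base near edge",(250,197),.046),("base34",(250,200),.034),("screw",(276,131),.072),("slot",(261,70),.08),("yellow62",(313,78),.062),("yellow34",(304,42),.034)): print(n,onz(c,p,z).round(4))
s=robot.sense()
P=lambda r,z:(.516+r*np.cos(np.radians(a)),.3335+r*np.sin(np.radians(a)),z)
for a in(145,155,165,175): print(a,proj(c,[P(.06,.046),P(.06,.098),P(.06,.118)]).round(0).tolist())
print("tips",proj(c,[list(s["position"]+[0,0,-.014]),list(s["position"])]).round(0).tolist())
c=np.load("w0.npy",allow_pickle=True).item()
for p in((200,270),(205,282)): print("w0 base",onz(c,W(p),.046))
E
```

```text
base near edge [0.4711 0.36   0.046 ]
base34 [0.4651 0.3612 0.034 ]
screw [0.5157 0.3357 0.072 ]
slot [0.5494 0.3386 0.08  ]
yellow62 [0.5406 0.3089 0.062 ]
yellow34 [0.5639 0.3067 0.034 ]
145 [[240.0, 205.0], [236.0, 235.0], [234.0, 252.0]]
155 [[254.0, 209.0], [254.0, 241.0], [254.0, 258.0]]
165 [[269.0, 211.0], [273.0, 243.0], [275.0, 261.0]]
175 [[283.0, 211.0], [292.0, 243.0], [296.0, 261.0]]
tips [[253.0, 226.0], [253.0, 235.0]]
w0 base [0.4637648  0.35579724 0.046     ]
w0 base [0.45628621 0.35140538 0.046     ]
```

```bash
python3 - <<'E'
from h import *
im,c=snap("wrist"); 
o=cv2.resize(im[170:300,180:330],(690,598),interpolation=2).astype(float)
cv2.imwrite("pics/g2.png",(255*(o/255)**.5).astype(np.uint8)[:,:,::-1])
E
```

```text
(no output)
```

View pics/g2.png

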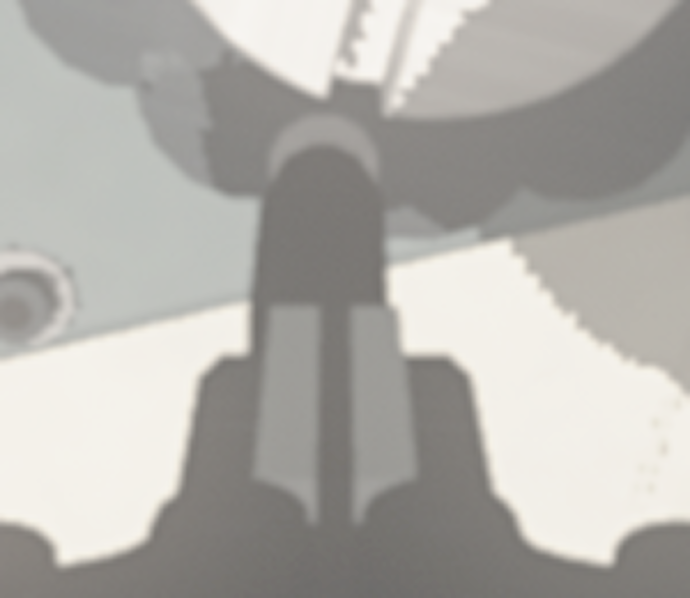

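```bash
python3 - <<'E'
from h import *
c=imaging.calibration("wrist"); s=robot.sense(); T=cv2.Rodrigues(s["eef_rot"])[0]
for y in(-.011,0,.011):
  for z in(.014,0,-.005,-.02): print(y,z,proj(c,[s["position"]+T@[0.0,y,z]]).round(0).tolist(),proj(c,[s["position"]+T@[0.01,y,z]]).round(0).tolist())
print("side: handle/tool",proj(imaging.calibration("side"),[[.464,.359,.046],[.464,.359,.118],s["position"]]).round(0).tolist())
E
```

```text
-0.011 0.014 [[253.0, 208.0]] [[270.0, 208.0]]
-0.011 0 [[253.0, 217.0]] [[271.0, 217.0]]
-0.011 -0.005 [[253.0, 220.0]] [[272.0, 220.0]]
-0.011 -0.02 [[253.0, 232.0]] [[273.0, 232.0]]
0 0.014 [[253.0, 226.0]] [[270.0, 226.0]]
0 0 [[253.0, 235.0]] [[271.0, 235.0]]
0 -0.005 [[253.0, 239.0]] [[271.0, 239.0]]
0 -0.02 [[253.0, 252.0]] [[273.0, 252.0]]
0.011 0.014 [[253.0, 242.0]] [[269.0, 242.0]]
0.011 0 [[253.0, 253.0]] [[271.0, 253.0]]
0.011 -0.005 [[253.0, 257.0]] [[271.0, 257.0]]
0.011 -0.02 [[253.0, 272.0]] [[273.0, 272.0]]
side: handle/tool [[293.0, 244.0], [295.0, 225.0], [294.0, 231.0]]
```

The crop (7 pictures so far) shows the closed fingertips standing on top of the handle. The side view agrees: the tips end at the handle's top row, about 225. So the real tips are about 38 mm higher than the stated tool frame gives (shut tip z ≈ TCP z + 0.022). I'll use this measured offset: open, go 37 mm lower, grip again.

Request:
{"op": "move_arm", "data": {
  "increments": [
    [0,0,-0.2,0],
    [0,0,0,0],
    [0,0,0,0],
    [0,0,0,0],
    [0,0,0,0],
    [0,0,0,0],
    [0,0,0,0]
  ],
  "grip": 0
}}

```text
time: 7.8
position: [0.4635, 0.3585, 0.1003]
eef_rot: [-2.004, 2.42, 0.0]
contact_force: [0.2, 1.1, 0.1]
finger_gap: 0.0854
```

Request:
{"op": "move_arm", "data": {
  "increments": [
    [0,0,0.3,0],
    [0,0,0.3,0],
    [0,0,0.3,0],
    [0,0,0.3,0],
    [0,0,0.3,0],
    [0,0,0.2,0],
    [0,0,0,0],
    [0,0,0,0]
  ]
}}

```text
time: 8.8
position: [0.4637, 0.3586, 0.0581]
eef_rot: [-2.003, 2.419, -0.0]
contact_force: [-0.5, -0.0, -0.1]
finger_gap: 0.0854
```

Request:
{"op": "move_arm", "data": {
  "increments": [
    [0,0,0,0],
    [0,0,0,0],
    [0,0,0,0],
    [0,0,0,0],
    [0,0,0,0],
    [0,0,0,0]
  ],
  "grip": 1,
  "squeeze": 20
}}

```text
time: 9.55
position: [0.4634, 0.3599, 0.0582]
eef_rot: [-2.002, 2.418, 0.003]
contact_force: [-0.5, 4.9, -0.1]
finger_gap: 0.0174
```

Request:
{"op": "move_arm", "data": {
  "increments": [
    [0.14,0.06,0,0],
    [0.15,0.05,0,0],
    [0.15,0.03,0,0],
    [0.14,0.02,0,0],
    [0.16,0.01,0,0],
    [0.16,-0.02,0,0],
    [0.16,-0.03,0,0],
    [0.17,-0.04,0,0],
    [0,0,0,0],
    [0,0,0,0],
    [0,0,0,0]
  ]
}}

```text
time: 10.92
position: [0.4558, 0.3296, 0.0581]
eef_rot: [-2.002, 2.419, 0.003]
contact_force: [-3.2, 5.4, 2.7]
finger_gap: 0.0174
```

```bash
python3 - <<'E'
from h import *
s=robot.sense();print(s["position"],s["contact_force"])
im,c=snap("wrist","t1.png")
h=cv2.cvtColor(im,cv2.COLOR_RGB2HSV); m=cv2.inRange(h,(20,110,90),(35,255,255)); N,L,S,C=cv2.connectedComponentsWithStats(m)
for i in range(1,N):
    if S[i,4]>3: print(S[i],C[i].round(1),onz(c,C[i],.034).round(4),onz(c,C[i],.062).round(4))
E
```

```text
[0.45581687 0.32963705 0.05813225] [-3.21940545  5.42374403  2.69694389]
[183  30  12   9  64] [189.4  34. ] [0.5662 0.3431 0.034 ] [0.5606 0.339  0.062 ]
```

Request:
{"op": "move_arm", "data": {
  "increments": [
    [0,0,0,0],
    [0,0,0,0],
    [0,0,0,0],
    [0,0,0,0],
    [0,0,0,0],
    [0,0,-0.5,0],
    [0,0,-1,0],
    [0,0,-1,0],
    [0,0,-1,0],
    [0,0,-1,0],
    [0,0,-0.5,0],
    [0,0,0,0]
  ],
  "grip": 0
}}

```text
time: 12.48
position: [0.4564, 0.329, 0.1843]
eef_rot: [-2.002, 2.418, -0.001]
contact_force: [1.1, 0.1, -0.0]
finger_gap: 0.0851
```

```bash
python3 - <<'E'
from h import *
s=robot.sense();print(s["time"],s["position"],s["contact_force"])
im,c=snap("wrist","t2.png"); np.save("t2.npy",{**c},allow_pickle=True)
cv2.imwrite("pics/t2b.png",cv2.resize(im[0:300,130:430],(600,600),interpolation=2)[:,:,::-1])
E
```

```text
12.475 [0.45643829 0.3289727  0.18426393] [ 1.07597545  0.14455392 -0.02258192]
```

View pics/t2b.png

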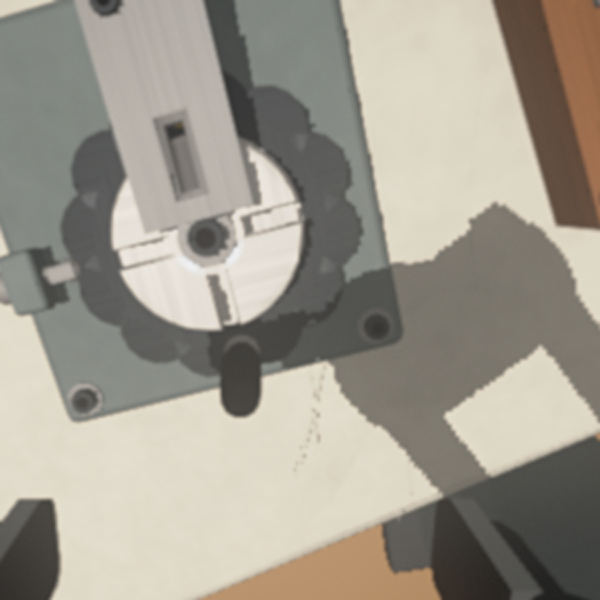

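The crop shows the guide slot at (180,155) with a yellow dot visible through it. The hub slots lie at (145,252), (275,217) and (220,298), the handle base at (240,350) and the screw at (205,238). It looks indexed; I check the numbers.

```bash
python3 - <<'E'
from h import *
c=np.load("t2.npy",allow_pickle=True).item()
P=lambda p,z:onz(c,(130+(p[0]+.5)/2-.5,(p[1]+.5)/2-.5),z)
def ang(a,b): d=(b-a)[:2]; return np.degrees(np.arctan2(d[1],d[0]))
L=P((119,259),.062);R=P((300,211),.062);print("slots line",ang(R,L)-90, "lower slot", ang(P((228,324),.062),P((205,238),.072)))
print("screw",P((205,238),.072)," slot mouth corners",[P(p,.08).round(4) for p in((153,117),(185,109),(207,194),(175,201))], np.mean([P(p,.08) for p in((153,117),(185,109),(207,194),(175,201))],0))
print("bolts yaw",ang(P((85,399),.018),P((375,326),.018))+90)
print("armtip",[P(p,.08).round(4) for p in((146,232),(255,202))], "arm edge",ang(P((146,232),.08),P((75,0),.08)),ang(P((255,202),.08),P((206,0),.08)))
print("handle base",P((240,352),.046))
E
```

```text
slots line 3.6370597263077826 lower slot 2.442348762469751
screw [0.51504374 0.33561102 0.072     ]  slot mouth corners [array([0.564 , 0.3454, 0.08  ]), array([0.5645, 0.3326, 0.08  ]), array([0.5322, 0.3307, 0.08  ]), array([0.5319, 0.3439, 0.08  ])] [0.54815398 0.33816138 0.08      ]
bolts yaw 3.776164978844818
armtip [array([0.5223, 0.3582, 0.08  ]), array([0.5255, 0.3123, 0.08  ])] arm edge 4.2480511645351795 3.6577677539537667
handle base [0.45762954 0.33192913 0.046     ]
```

Request:
{"op": "move_arm", "data": {
  "increments": [
    [0.83,-0.963,0,0],
    [0.83,-0.963,0,0],
    [0.83,-0.963,0,0],
    [0.83,-0.963,0,0],
    [0.83,-0.963,0,0],
    [0.83,-0.963,0,0],
    [0.83,-0.963,0,0],
    [0,0,0,-0.94],
    [0,0,0,-0.94],
    [0,0,0,-0.94],
    [0,0,0,-0.94],
    [0,0,0,-0.94],
    [0,0,0,0],
    [0,0,0,0]
  ]
}}

```text
time: 14.28
position: [0.5938, 0.1544, 0.1818]
eef_rot: [2.452, -1.962, -0.002]
contact_force: [-0.2, -0.7, 0.2]
finger_gap: 0.0853
```

```bash
python3 - <<'E'
from h import *
s=robot.sense();print(s["time"],s["position"]); T=cv2.Rodrigues(s["eef_rot"])[0]; print("A",np.degrees(np.arctan2(T[1,0],T[0,0])))
im,c=snap("wrist","k1.png"); np.save("k1.npy",{**c},allow_pickle=True)
cv2.imwrite("pics/k1b.png",cv2.resize(im[90:300,140:400],(743,600),interpolation=2)[:,:,::-1])
E
```

```text
14.275 [0.59383003 0.15441217 0.18180819]
A -77.30882457005659
```

View pics/k1b.png

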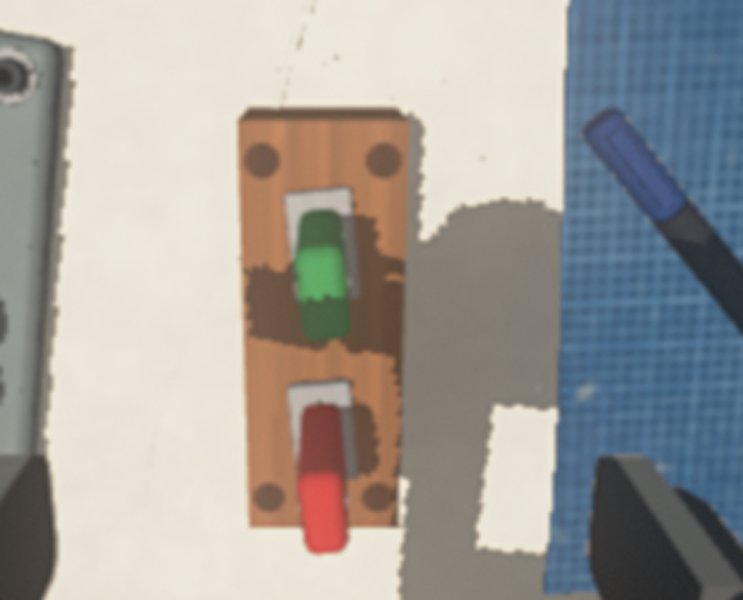

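Crop (9 viewed): green gauge centred, with its collar's left and right edges at cols 287 and 355, collar top edge at row 190, and grip top face at cols 297–350, bottom at row 342. It is aligned with the jaws.

```bash
python3 - <<'E'
from h import *
c=np.load("k1.npy",allow_pickle=True).item(); k=600/210
P=lambda p,z:onz(c,(140+(p[0]+.5)/k-.5,90+(p[1]+.5)/k-.5),z)
s=robot.sense(); T=cv2.Rodrigues(s["eef_rot"])[0]
tl=lambda X:(T.T@(X-s["position"])*1000).round(1)
print("collar top mid (want y=-19)",tl(P((319,189),.052)),"sides",tl(P((286,195),.052)),tl(P((352,190),.052)),tl(P((357,290),.052)))
print("grip top end (want y=+14)",tl(P((325,342),.108)),"sides",tl(P((297,300),.108)),tl(P((350,300),.108)))
print("stand corners",[tl(P(p,.046)) for p in((239,119),(408,119),(398,526),(250,526))])
E
```

```text
collar top mid (want y=-19) [ -1.3 -21.3 130. ] sides [-12.  -19.4 130. ] [  9.4 -21.  130. ] [ 11.4  12.9 130.1]
grip top end (want y=+14) [ 0.5 11.2 74.1] sides [-7.2 -0.9 74.1] [ 7.3 -0.9 74.1]
stand corners [array([-27.2, -43.2, 136. ]), array([ 27.5, -43.1, 136. ]), array([ 27.8, 106.2, 136.2]), array([-27.3, 106.2, 136.2])]
```

Request:
{"op": "move_arm", "data": {
  "increments": [
    [0,-0.1,0.6,0],
    [0,0,1,0],
    [0,0,1,0],
    [0,0,1,0],
    [0,0,0.8,0],
    [0,0,0.6,0],
    [0,0,0.4,0],
    [0,0,0.2,0],
    [0,0,0,0],
    [0,0,0,0]
  ]
}}

```text
time: 15.58
position: [0.5974, 0.1551, 0.0437]
eef_rot: [-2.454, 1.96, -0.002]
contact_force: [-0.4, -1.1, 0.1]
finger_gap: 0.0855
```

Request:
{"op": "move_arm", "data": {
  "increments": [
    [0,0,0,0],
    [0,0,0,0],
    [0,0,0,0],
    [0,0,0,0],
    [0,0,0,0],
    [0,0,0,0],
    [0,0,0,0]
  ],
  "grip": 1,
  "squeeze": 40
}}

```text
time: 16.45
position: [0.5968, 0.1551, 0.0429]
eef_rot: [-2.454, 1.961, -0.0]
contact_force: [0.6, 1.6, 0.6]
finger_gap: 0.0137
```

Request:
{"op": "move_arm", "data": {
  "increments": [
    [0,0,-0.2,0],
    [0,0,-0.4,0],
    [0,0,-0.8,0],
    [0,0,-1,0],
    [0,0,-1,0],
    [0,0,-0.6,0],
    [0,0,0,0],
    [0,0,0,0]
  ]
}}

```text
time: 17.45
position: [0.5961, 0.1549, 0.1418]
eef_rot: [2.453, -1.96, -0.002]
contact_force: [-0.5, 0.7, -1.6]
finger_gap: 0.0136
```

Request:
{"op": "move_arm", "data": {
  "increments": [
    [-0.54,0.03,0,0],
    [-1,0.035,0,0],
    [-1,0.035,0,0],
    [-1,0.035,0,0],
    [-1,0.035,0,0],
    [-1,0.035,0,0],
    [-1,0.035,0,0],
    [-0.6,0.035,0,0],
    [-0.4,0,0,0],
    [0,0,0,0.87],
    [0,0,0,0.87],
    [0,0,0,0],
    [0,0,0,0],
    [0,0,0,0]
  ]
}}

```text
time: 19.2
position: [0.5485, 0.3372, 0.1428]
eef_rot: [2.299, -2.141, -0.0]
contact_force: [0.4, -0.9, -1.4]
finger_gap: 0.0135
```

```bash
python3 - <<'E'
from h import *
s=robot.sense();print(s["time"],s["position"],s["finger_gap"],s["contact_force"]); T=cv2.Rodrigues(s["eef_rot"])[0]; print("A",np.degrees(np.arctan2(T[1,0],T[0,0])))
im,c=snap("wrist","i1.png"); np.save("i1.npy",{**c},allow_pickle=True)
o=cv2.resize(im[100:280,135:375],(800,600),interpolation=2).astype(float)
cv2.imwrite("pics/i1b.png",(255*(o/255)**.7)[:,:,::-1])
print(proj(c,[[.5485,.3375,.08],[.516,.3345,.072]]))
E
```

```text
19.2 [0.54846246 0.33722903 0.14277041] 0.013542110968609402 [ 0.40244    -0.89911351 -1.37223565]
A -85.92676175485707
[[252.45839979 200.31233605]
 [253.34942889 235.94996809]][ WARN:0@2.927] global loadsave.cpp:1063 imwrite_ Unsupported depth image for selected encoder is fallbacked to CV_8U.
```

View pics/i1b.png

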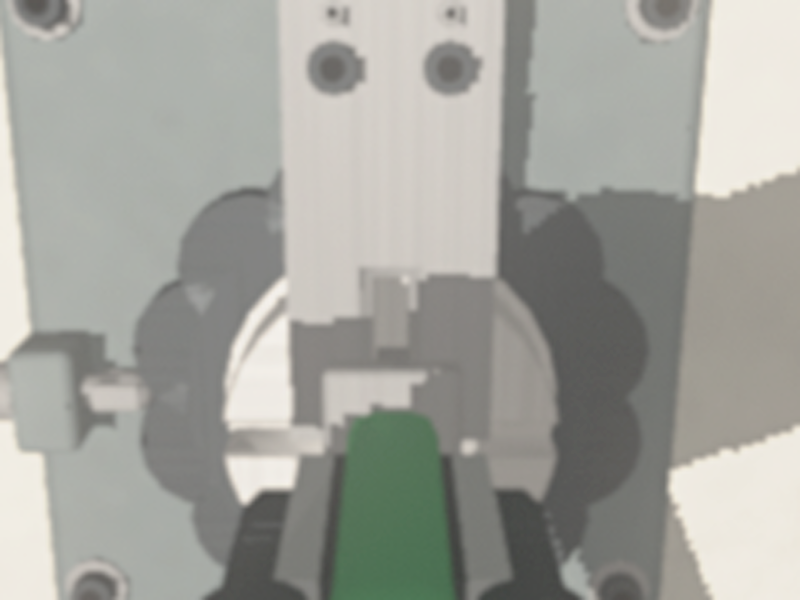

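Crop (10 viewed): the collar's front edge is at row 370, cols 322–458. The slot mouth's far edge is at row 268, cols 360–424. The arm's edges are at cols 288 and 498 by row 300, and its screws at (335,68) and (452,68).

```bash
python3 - <<'E'
from h import *
c=np.load("i1.npy",allow_pickle=True).item(); k=800/240
P=lambda p,z:onz(c,(135+(p[0]+.5)/k-.5,100+(p[1]+.5)/k-.5),z)
s=robot.sense(); T=cv2.Rodrigues(s["eef_rot"])[0]
tl=lambda X:(T.T@(X-s["position"])*1000).round(1)
zc=.046+.1418-.0429+.001
for zz in(zc+.006,): print("collar front (y-19)",tl(P((322,371),zz)),tl(P((458,371),zz)))
print("slot mouth far",tl(P((360,268),.08)),tl(P((424,268),.08)))
print("arm L",tl(P((279,0),.08)),tl(P((289,310),.08)),"R",tl(P((506,0),.08)),tl(P((498,310),.08)))
print("arm screws",tl(P((335,68),.08)),tl(P((451,68),.08)))
print("bolts",[tl(P(p,.018)) for p in((38,5),(667,5),(97,588),(623,588))])
print("blade tip corners in px crop",[((proj(c,[s["position"]+T@np.array([x,y,0])+[0,0,zc-.034-s["position"][2]]])[0]+.5-[135,100])*k).round() .tolist() for x,y in((-.003,-.012),(.003,-.012),(0,.012))])
E
```

```text
collar front (y-19) [-11.1 -17.9  -9.1] [  9.9 -17.9  -9.1]
slot mouth far [ -7.4 -15.7  62.8] [  6.7 -15.7  62.8]
arm L [-23.4 -72.1  62.8] [-23.3  -6.1  62.8] R [ 22.9 -72.1  62.8] [23.2 -6.  62.8]
arm screws [-12.2 -58.6  62.8] [ 11.9 -58.6  62.8]
bolts [array([-92.4, -70.2, 124.8]), array([ 71.2, -70.1, 124.8]), array([-91.2, 101.8, 124.8]), array([ 70.5, 102. , 124.8])]
blade tip corners in px crop [[379.0, 329.0], [410.0, 329.0], [394.0, 444.0]]
```

Relative offsets are under 1 mm and 0.3°. I lower the tip to just above the mouth, then go down in small steps, watching the force.

Request:
{"op": "move_arm", "data": {
  "increments": [
    [0.01,-0.02,0.4,0],
    [0,0,0.5,0],
    [0,0,0.3,0],
    [0,0,0.2,0],
    [0,0,0.16,0],
    [0,0,0.16,0],
    [0,0,0,0],
    [0,0,0,0]
  ]
}}

```text
time: 20.25
position: [0.5491, 0.3372, 0.1001]
eef_rot: [-2.298, 2.141, -0.0]
contact_force: [1.1, -0.1, -2.3]
finger_gap: 0.0135
```

Request:
{"op": "move_arm", "data": {
  "increments": [
    [0,0,0.08,0],
    [0,0,0.08,0],
    [0,0,0.08,0],
    [0,0,0,0],
    [0,0,0,0]
  ]
}}

```text
time: 20.88
position: [0.549, 0.3371, 0.0938]
eef_rot: [-2.299, 2.141, 0.0]
contact_force: [-0.2, 0.9, -1.8]
finger_gap: 0.0135
```

Request:
{"op": "move_arm", "data": {
  "increments": [
    [0,0,0.08,0],
    [0,0,0.08,0],
    [0,0,0.08,0],
    [0,0,0,0],
    [0,0,0,0]
  ]
}}

```text
time: 21.5
position: [0.5489, 0.3372, 0.0878]
eef_rot: [-2.299, 2.141, 0.0]
contact_force: [-0.1, 0.5, -2.0]
finger_gap: 0.0133
```

Request:
{"op": "move_arm", "data": {
  "increments": [
    [0,0,0.08,0],
    [0,0,0.08,0],
    [0,0,0.08,0],
    [0,0,0.06,0],
    [0,0,0,0],
    [0,0,0,0]
  ]
}}

```text
time: 22.25
position: [0.549, 0.3372, 0.0804]
eef_rot: [-2.299, 2.141, -0.0]
contact_force: [-0.3, 0.0, -1.4]
finger_gap: 0.0138
```

About 3.5 mm remain, with no resistance so far.

Request:
{"op": "move_arm", "data": {
  "increments": [
    [0,0,0.04,0],
    [0,0,0.04,0],
    [0,0,0.03,0],
    [0,0,0,0],
    [0,0,0,0]
  ]
}}

```text
time: 22.88
position: [0.5489, 0.3372, 0.0776]
eef_rot: [-2.299, 2.141, -0.0]
contact_force: [0.5, 0.9, -1.5]
finger_gap: 0.0133
```

Request:
{"op": "move_arm", "data": {
  "increments": [
    [0,0,0.02,0],
    [0,0,0.02,0],
    [0,0,0,0],
    [0,0,0,0]
  ]
}}

```text
time: 23.38
position: [0.5491, 0.3372, 0.0769]
eef_rot: [-2.298, 2.141, -0.0]
contact_force: [-0.9, -0.9, 2.1]
finger_gap: 0.0134
```

Contact is at the expected height: Fz went from -1.5 to +2.1 N. I press a hair more, then release.

Request:
{"op": "move_arm", "data": {
  "increments": [
    [0,0,0.01,0],
    [0,0,0,0],
    [0,0,0,0]
  ]
}}

```text
time: 23.75
position: [0.5491, 0.3372, 0.0769]
eef_rot: [-2.299, 2.141, -0.0]
contact_force: [-2.4, -1.9, 5.0]
finger_gap: 0.0136
```

Request:
{"op": "move_arm", "data": {
  "increments": [
    [0,0,0,0],
    [0,0,0,0],
    [0,0,0,0],
    [0,0,0,0],
    [0,0,0,0],
    [0,0,0,0],
    [0,0,-0.2,0],
    [0,0,-0.5,0],
    [0,0,-1,0],
    [0,0,-1,0],
    [0,0,-1,0],
    [0,0,-1,0],
    [0,0,-0.3,0],
    [0,0,0,0]
  ],
  "grip": 0
}}

```text
time: 25.5
position: [0.5492, 0.3373, 0.2021]
eef_rot: [-2.298, 2.141, -0.001]
contact_force: [0.1, -1.1, 0.5]
finger_gap: 0.0855
```

```bash
python3 - <<'E'
from h import *
s=robot.sense();print(s["time"],s["position"],s["contact_force"])
im,c=snap("wrist","f1.png"); b,d=snap("side","f1s.png")
A=cv2.resize(im[60:300,130:380],(416,400),interpolation=2); B=cv2.resize(b[165:285,205:320],(384,400),interpolation=2)
cv2.imwrite("pics/f1b.png",np.hstack([A,B])[:,:,::-1])
E
```

```text
25.5 [0.54919946 0.3372928  0.20211696] [ 0.11749388 -1.12600103  0.4859628 ]
```

View pics/f1b.png

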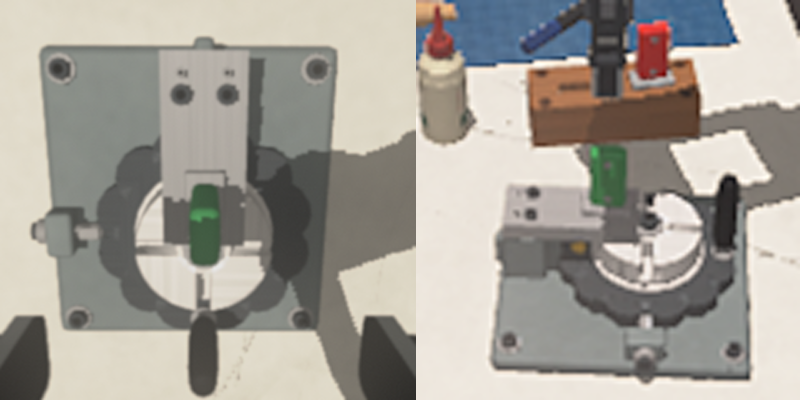

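The green gauge stands upright on the arm at (205,225) left and (607,175) right. Its collar is flat, the handle points away from the column, and the red gauge is still in the wooden stand. The gripper is clear, so I hand in.

```bash
python3 -c "
from plant import robot
print(robot.hand_in())"
```

```text
the job is handed in; nothing more can be done
None
```

I turned the table to its detent and seated the green go gauge in the guide. I then released the gauge, moved the gripper clear and handed in at about 25.6 s.

- **Table:** I turned it by its handle through about 29°. Afterwards the hub slots were within about 1.5° of the guide's direction, and yellow paint showed through the guide slot. I did not detect the click itself.
- **Gauge:** The blade went down with no resistance (under about 2.5 N). At the expected seating height contact built to 5 N, and I let go there. The last wrist and side pictures show the gauge upright with its collar flat on the arm. The red gauge is still in the wooden stand, and the bottle, the only other bench item properly in that last view, was still standing. The caliper and chuck key were not in the last pictures; the arm did not go near them.
- **What disagreed:** The fingertips were about 38 mm higher than the stated tool frame puts them. Because of that, my first grasp of the handle closed on its top, with about 4.6 N upward. I corrected for the measured offset from then on, and both later grasps read true, at 17.4 mm on the handle and 13.7 mm on the gauge.

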